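Lock the grind setting of the larger spice mill

TASK

Lock the grind setting of the larger of the two spice mills: turn its knurled lock ring clockwise (seen from above) until the ring's lug stands in line over the fin of the housing. Keep the barrel above the ring still while you turn, or the grind setting is lost, and leave the small mill's ring as it is. Let go at the end.

Things in the scene. Friction and masses are not known exactly. Their poses are not given: they have to be found in the camera images.
- mill: larger spice mill, fixed, 118 mm tall. Origin: its axis at table height; x along the fin. Black base plate 116 mm across, 10 high; white housing 76 narrowing to 44 mm across at 42 height, then straight to 62; knurled brass lock ring 50 mm across at 64-88 height; bare steel barrel 26 mm across above. Fin: white rib 10 mm thick, out to 54 mm from the axis, top at 48 height, all below the ring
- lug_tip (a point): end of the one lug on the larger mill's ring: 40 mm from the axis, 76 mm height. The lug is 10 mm wide, stands 15 mm out of the ring's lower 10 mm. It starts 40 to 85 degrees counterclockwise (from above) of the fin; locked is over the fin. The ring turns about the mill's axis with even friction (about 0.1 N m), has no stop at the fin and stays where left
- pointer_tip (a point): end of the steel pointer (5 mm wide, 7 high) on the larger mill's barrel: 21 mm from the axis, 104 mm height. It shows the grind setting; starts within 12 degrees of the fin. The barrel turns on the same axis and carries the ring, but its own friction (about 0.35 N m) keeps it still when only the ring is gripped and turned
- small_lug_tip (a point): end of the lug on the ring of the small mill, a bystander of the same build and materials: 88 mm tall, ring 33 mm across at 44-60 height, base plate 77 mm across. This point is 26 mm from that mill's axis, 52 mm height. The mills stand 180 mm or more apart, axis to axis; either may be on the left
Things that resemble listed ones, but are neither listed nor needed, are in the scene too. What is shaped like the mill but orange is not meant.

How it is judged:
By the outcome, as a careful person would: the job done as asked, in the order asked, and still so for the second after the job is handed in, with the robot touching nothing.
It also fails if it takes over 32 s, if anything falls off the work surface, if the arm or the gripper's body presses on something with over 40 N, if the wrist force passes 120 N, or if a joint passes its speed limit or range.

ROBOT

A 6-joint arm with a two-finger parallel gripper is mounted at the origin on the work surface. World frame = base frame: x ahead of the robot, y to its left, z up, the work surface at z = 0. Lengths are in m, angles in degrees, forces in N, time in s.
With the tool pointing down it reaches from about 0.35 to 0.875 m from the base axis. Payload 4.2 kg.
Tool frame: the origin (TCP) lies on the centre line of the jaws, within the pads' length; the fingertips stand tip_reach ahead of it and the grasp point (between the pads) is the TCP (tip_reach is the distance from the TCP to the fingertips, in m); z points along the fingers, y is the line along which they close (so a half turn about z gives the same grasp; the last joint's range is limited). The gripper opens to 87 mm and grips with 3 to 60 N. Pads are 19 mm wide; open, the fingers measure 117 mm over their backs; the gripper's body (75 mm by 190 mm) begins 51 mm behind the grasp point.
Start: joints at [90.619, 22.042, 0.453, 0, -68.411, -14.817], TCP at [0.153, 0.606, 0.242] pointing down, gripper open.
Joint ranges: [-179.83, 179.83], [-69.29, 118.12], [-61.27, 80.66], [-181.25, 117.63], [-171.15, -9.14], [-177.46, 177.46]. Speed limits (degrees/s): [159.86, 159.86, 180, 180, 180, 180].

INTERFACE

Orientations are given as a 3x3 rotation matrix whose columns are the frame's x, y, z axes.
In Python, from station import sense, capture, finish_job, tip_reach gives the robot as it stands.
- The arm moves only by the tool arm_command, never from a script. Its argument "deltas" is a list of rows, each a list of 7 numbers: the turn, a rotation vector about the tool's x, y, z in rad, then the shift along the tool's x, y, z in cm, then the closure, from -1 (fully open) to 1 (shut), so that 0 is half open. In form: [[rx, ry, rz, dx, dy, dz, hand], ...]. A call has 1 to 8 rows; each row is the pose to reach, as a shift and turn from the pose commanded when the call began, along the tool's axes at that moment; what a row does not reach only later rows make up. A row lasts 1/12 s, in which the tool goes at most 41.7 mm and 7.16 degrees, less where a joint would pass 70% of its speed; a pose out of reach is approached as far as the arm can. A call with a gripper value outside its range is refused whole. The fingers move at their own pace and stop on an object; the grip force is fixed at half the most. Time passes only in rows, so rows that repeat a pose let the fingers close. It gives the time, the measured TCP pose, the force, the opening and the grip force at its end, in the units of the state.
- sense(): the state, without advancing time (a new reading comes with each control period).
- capture(name): name is "scene" or "top" or "wrist"; returns a dict with "pixels" (420x560x3 uint8, blue, green, red), "fovy" (degrees; the focal length in pixels is half the picture's height over the tangent of half this angle, whatever the lens; pixels are square), "cx", "cy" (the principal point, pixels), "rvec" (rotation vector, rad) and "tvec" (3), from world to camera coordinates, as OpenCV has them. Camera axes: x right, y down, z forward; pixel columns grow to the right and rows downward; lengths in m; the calibration is good to about 2 mm. A picture is of the moment at which its call begins. There is no depth.
- finish_job(): hands the job in; it is judged then, once.
The state is a dict: "time_s": time; "joints": joint angles; "joint_velocities": joint speeds; "effort": joint torques, N m; "tcp_pos": TCP position; "ee_rot": TCP orientation; "wrist_force": force on the tool from outside, world axes, zero at the start; "moment": the same for the moment, N m; "gripper_width": opening from 0.0 (shut) to 1.0 (fully open); "gripper_force": force on a finger pad.
Only numpy, scipy, OpenCV 4.12 (cv2) and the standard library are available. Lean on these libraries where they do the work, as an engineer would, in place of code of your own. Each camera call takes 0.05 s, during which the arm holds its last target. There are 200 camera calls.

## Working session

There is one attempt and no reset: what is moved stays moved. The work goes in short steps, Python scripts to look and compute and a tool call to move; the robot and the scene stay as the last step left them, time stands still between calls to the robot, and variables do not carry over. Pictures are saved under pics/ and viewed, at most 10 in all, crops included, and the job is handed in when it is done.

Besides the shell and the picture viewer there is one more tool, called after "Emit:" as name([rows], argument=value, ...), one row to a line, values as JSON. arm_command: Moves the arm, as the interface text tells. Its arguments: {"type":"object","properties":{"deltas":{"type":"array"}},"required":["deltas"]}

```bash
mkdir -p pics; python3 - <<'E'
from station import *
import cv2
print(tip_reach); s=sense(); print(s)
for n in("scene","top"):
    c=capture(n); cv2.imwrite(f"pics/{n}1.png",c["pixels"]); print(n,c["fovy"],c["cx"],c["cy"],c["rvec"],c["tvec"])
E
```

```text
0.019
{'time_s': 0.0, 'joints': array([ 9.06201217e+01,  2.20895942e+01,  3.77480710e-01, -2.83332113e-02,
       -6.84120080e+01, -1.48155342e+01]), 'joint_velocities': array([ 0.13746521,  0.05678042,  0.03775111,  0.02932403, -0.05276298,
        0.03886125]), 'effort': array([-1.34801281e-03, -3.90665567e+01,  1.87405926e+01,  4.21996593e+00,
        1.09177371e-02, -1.92740881e-04]), 'tcp_pos': array([0.15312509, 0.60534993, 0.24045787]), 'ee_rot': array([[ 9.69420255e-01, -2.45406150e-01, -4.36347352e-04],
       [-2.45406514e-01, -9.69417830e-01, -2.17113331e-03],
       [ 1.09806565e-04,  2.21182309e-03, -9.99997548e-01]]), 'wrist_force': array([ 1.11565729,  0.60826006, -0.19991569]), 'moment': array([0.02432571, 0.0127233 , 0.01213873]), 'gripper_force': 0.0, 'gripper_width': 1.0000831596472524}
scene 48.87752002350442 271.7038545781667 207.43840146310433 [ 1.77453432  1.6290491  -0.72170837] [-0.01644946 -0.2893721   1.31914473]
top 53.375331529410886 276.43180024668055 209.13931937072454 [ 2.03352384 -2.17249463  0.2368762 ] [0.00688214 0.53409678 0.67597948]
```

View pics/top1.png

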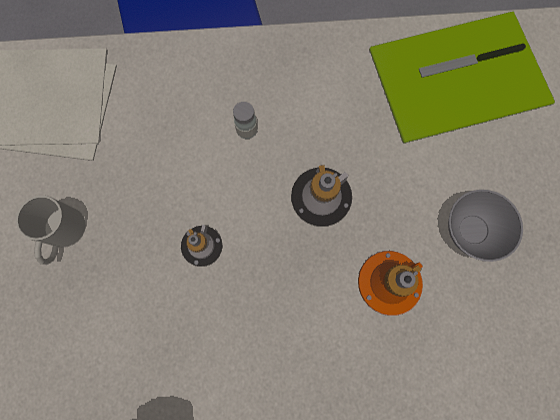

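View pics/scene1.png

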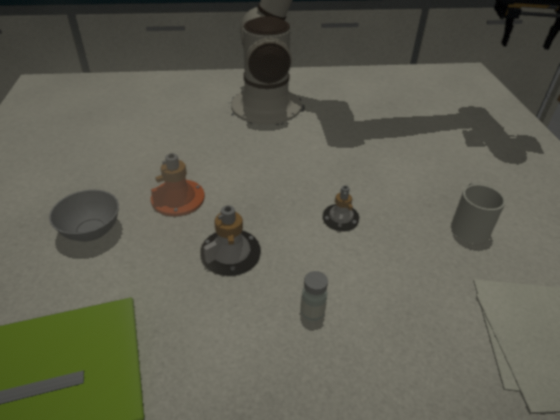

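The top view shows three candidates: a black-based mill at (322,195), a small black one at (201,245), and an orange one at (391,282). The larger black one fits; orange is excluded. Next I'll take an enlarged crop to confirm and measure.

```bash
cat > h.py <<'E'
import numpy as np, cv2
from station import *
def cam(c):
    f=210/np.tan(np.radians(c["fovy"]/2)); K=np.array([[f,0,c["cx"]],[0,f,c["cy"]],[0,0,1]])
    return K,cv2.Rodrigues(np.array(c["rvec"],float))[0],np.array(c["tvec"],float)
def ray(c,u,v,z):
    K,R,t=cam(c); d=R.T@np.linalg.inv(K)@[u,v,1]; o=-R.T@t
    return o+d*(z-o[2])/d[2]
def proj(c,P):
    K,R,t=cam(c); q=K@(R@np.array(P,float)+t); return q[:2]/q[2]
E
python3 - <<'E'
from h import *
c=capture("top"); s=capture("scene")
for u,v in [(322,195.5),(201,245.5),(391,282)]: print(ray(c,u,v,.01))
a=cv2.resize(c["pixels"][155:235,280:365],None,fx=7,fy=7,interpolation=cv2.INTER_CUBIC)
b=cv2.resize(s["pixels"][195:275,190:270],None,fx=7,fy=7,interpolation=cv2.INTER_CUBIC)
cv2.imwrite("pics/a.png",a);cv2.imwrite("pics/b.png",cv2.convertScaleAbs(b,alpha=1.5))
E
```

```text
[ 0.5653516  -0.11677092  0.01      ]
[0.48517354 0.1148291  0.01      ]
[ 0.39599392 -0.22677162  0.01      ]
```

View pics/a.png

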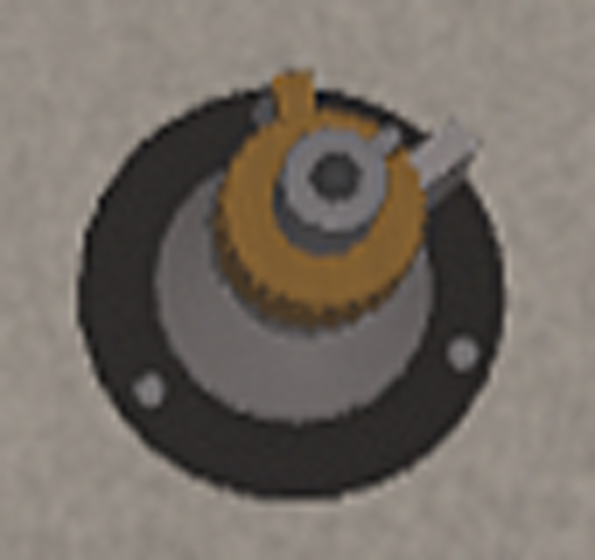

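View pics/b.png

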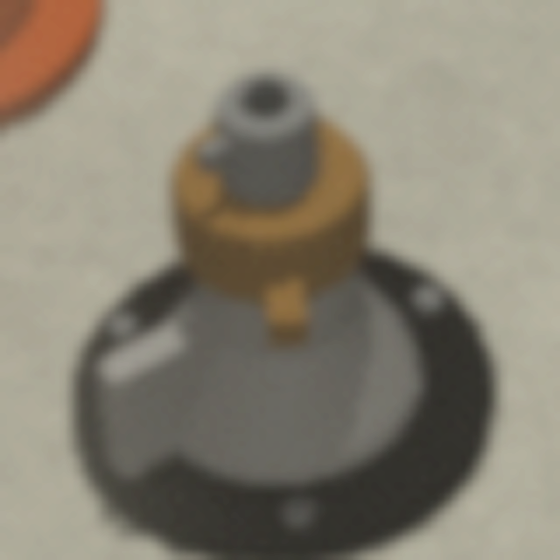

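```bash
python3 - <<'E'
from h import *
c=capture("top"); s=capture("scene")
T=lambda x,y,z:ray(c,280+(x+.5)/7-.5,155+(y+.5)/7-.5,z)
S=lambda x,y,z:ray(s,190+(x+.5)/7-.5,195+(y+.5)/7-.5,z)
from math import *
A=T(291.5,293.5,.01);B=T(336,178,.118);D=S(265,97,.118);E_=S(284,400,.01)
print("axis",A,B,D,E_)
o=(B+D+A)/3
for n,p in dict(lugT=T(293,75,.081),lugT76=T(293,75,.076),finT=T(468,134,.048),ptrT=T(390,133,.107),
  lugS=S(290,328,.078),finS=S(105,372,.048),ptrS=S(207,152,.107)).items():
    d=p-o; print(n,p,hypot(d[0],d[1]),degrees(atan2(d[1],d[0])))
E
```

```text
axis [ 0.56350095 -0.11511132  0.01      ] [ 0.56357677 -0.11491316  0.118     ] [ 0.56734317 -0.11497295  0.118     ] [ 0.56942758 -0.11523331  0.01      ]
lugT [ 0.60182294 -0.11188714  0.081     ] 0.037146560486497636 4.805664786462038
lugT76 [ 0.60348115 -0.11253243  0.076     ] 0.0387527685971101 3.6494961249877633
finT [ 0.59361929 -0.16015442  0.048     ] 0.05356444374253852 -57.459183265055486
ptrT [ 0.57710496 -0.13039028  0.107     ] 0.01970096512295353 -51.374058127527746
lugS [ 0.60917678 -0.11159238  0.078     ] 0.044500408422286634 4.390619056411366
finS [ 0.59175889 -0.16001705  0.048     ] 0.052469209221009366 -59.09132146372049
ptrS [ 0.57454517 -0.13012925  0.107     ] 0.01799313474740978 -57.23340208484054
```

The larger black-based mill is confirmed in both crops: white housing and fin, with the fin end at crop pixel (468,134), lug at (293,75) and pointer at (390,133). The axis is at about (0.5645, -0.115). The lug is at about 4.5° and the fin at about -58°, both in world yaw.

Emit:
arm_command([
  [0, 0, -0.326, 57.6, 59.8, 2, -1],
  [0, 0, -0.326, 57.6, 59.8, 2, -1],
  [0, 0, -0.326, 57.6, 59.8, 2, -1],
  [0, 0, -0.326, 57.6, 59.8, 2, -1],
  [0, 0, -0.326, 57.6, 59.8, 2, -1],
  [0, 0, -0.326, 57.6, 59.8, 2, -1],
  [0, 0, -0.326, 57.6, 59.8, 2, -1],
  [0, 0, -0.326, 57.6, 59.8, 2, -1],
])

```text
time_s: 0.97
tcp_pos: [0.319, 0.3146, 0.2338]
ee_rot: [[0.997, 0.079, 0.0], [0.079, -0.997, 0.001], [0.0, -0.001, -1.0]]
wrist_force: [1.9, 0.5, 0.1]
gripper_width: 0.999
gripper_force: 0.0
```

Emit:
arm_command([
  [0, 0, 0, 21.1, 44.9, 1.4, -1],
  [0, 0, 0, 21.1, 44.9, 1.4, -1],
  [0, 0, 0, 21.1, 44.9, 1.4, -1],
  [0, 0, 0, 21.1, 44.9, 1.4, -1],
  [0, 0, 0, 21.1, 44.9, 1.4, -1],
  [0, 0, 0, 21.1, 44.9, 1.4, -1],
  [0, 0, 0, 21.1, 44.9, 1.4, -1],
  [0, 0, 0, 21.1, 44.9, 1.4, -1],
])

```text
time_s: 1.63
tcp_pos: [0.484, 0.0249, 0.2244]
ee_rot: [[0.997, 0.078, 0.001], [0.078, -0.997, 0.0], [0.001, -0.0, -1.0]]
wrist_force: [0.6, 1.3, 0.8]
gripper_width: 0.999
gripper_force: 0.0
```

Emit:
arm_command([
  [0, 0, 0, 7.0, 14.9, 0.5, -1],
  [0, 0, 0, 7.0, 14.9, 0.5, -1],
  [0, 0, 0, 7.0, 14.9, 0.5, -1],
  [0, 0, 0, 7.0, 14.9, 0.5, -1],
  [0, 0, 0, 7.0, 14.9, 0.5, -1],
  [0, 0, 0, 7.0, 14.9, 0.5, -1],
  [0, 0, 0, 7.0, 14.9, 0.5, -1],
])

```text
time_s: 2.22
tcp_pos: [0.5644, -0.1162, 0.2187]
ee_rot: [[0.997, 0.077, -0.001], [0.077, -0.997, 0.0], [-0.001, -0.0, -1.0]]
wrist_force: [0.2, 0.9, 0.7]
gripper_width: 0.998
gripper_force: 0.0
```

```bash
python3 - <<'E'
from h import *
s=sense();print(s["tcp_pos"],s["joints"],s["time_s"],s["ee_rot"])
c=capture("wrist");K,R,t=cam(c);print(-R.T@t,c["fovy"])
cv2.imwrite("pics/w1.png",c["pixels"]); np.save("w1.npy",c,allow_pickle=True)
print(proj(c,[.5645,-.115,.118]),proj(c,[.5645,-.115,.01]))
E
```

```text
[ 0.56436013 -0.11622048  0.2187153 ] [ 4.45502238e+00  1.83305979e+01 -8.53434244e+00 -2.08012290e-02
 -6.31916728e+01  8.99883099e+01] 2.2167 [[ 9.97006630e-01  7.73094982e-02 -1.01024298e-03]
 [ 7.73097834e-02 -9.97007090e-01  2.46301471e-04]
 [-9.88177970e-04 -3.23665866e-04 -9.99999459e-01]]
[ 0.64106469 -0.10967074  0.36260798] 70.759248750407
[280.8954283  222.49748344] [281.08301853 195.93848486]
```

View pics/w1.png

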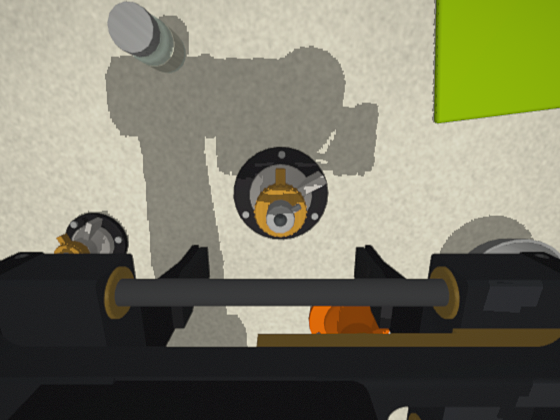

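The wrist view shows the mill at (281,193) between the open fingers, with the lug pointing up at (280,172) and the fin at (318,184). I'll enlarge it to refine.

```bash
python3 - <<'E'
from h import *
c=np.load("w1.npy",allow_pickle=True).item()
a=cv2.resize(c["pixels"][140:245,230:335],None,fx=5.6,fy=5.6,interpolation=cv2.INTER_CUBIC)
cv2.imwrite("pics/w1c.png",cv2.convertScaleAbs(a,alpha=1.3))
E
```

```text
(no output)
```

View pics/w1c.png

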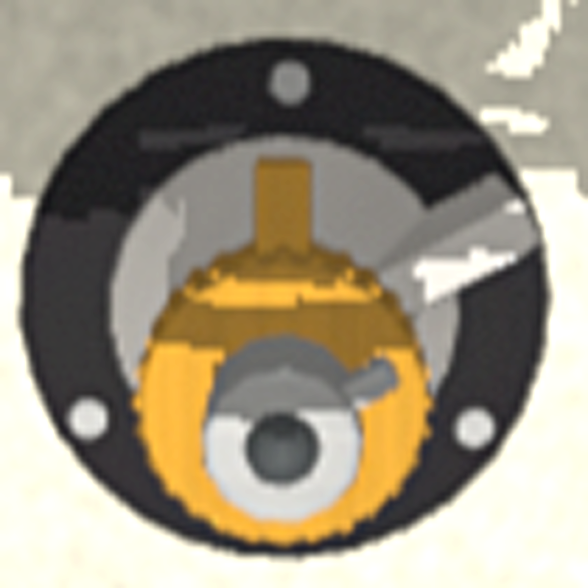

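```bash
python3 - <<'E'
from h import *
c=np.load("w1.npy",allow_pickle=True).item()
W=lambda x,y,z:ray(c,230+(x+.5)/5.6-.5,140+(y+.5)/5.6-.5,z)
ang=lambda p,o:(np.hypot(*(p-o)[:2]).round(4),np.degrees(np.arctan2((p-o)[1],(p-o)[0])).round(2))
B=W(282,447,.118);A=W(285.5,296.5,.01);print(A,B)
o=A
for b in [(290,82),(88,419),(475,428)]: print("bolt",ang(W(*b,.01),o))
for z in(.074,.081):print("lug",ang(W(285,160,z),B),ang(W(285,160,z),o))
print("ptr",ang(W(386,375,.1075),B))
ob=(A+B)/2; K=cam(c)[0]
inv=lambda p:(( proj(c,p)-[230,140])*5.6).round()
for yaw in(-56,-59,-62):
    u=np.array([np.cos(np.radians(yaw)),np.sin(np.radians(yaw)),0]);n=np.array([-u[1],u[0],0])
    print(yaw,[inv(np.array([ob[0],ob[1],.048])+.054*u+s*n) for s in(-.005,.005)],[inv(np.array([ob[0],ob[1],.048])+.03*u+s*n) for s in(-.005,.005)])
E
```

```text
[ 0.56865832 -0.11405885  0.01      ] [ 0.56722334 -0.11396962  0.118     ]
bolt (np.float64(0.0457), np.float64(3.17))
bolt (np.float64(0.0517), np.float64(126.65))
bolt (np.float64(0.0514), np.float64(-120.85))
lug (np.float64(0.0387), np.float64(3.89)) (np.float64(0.0373), np.float64(4.17))
lug (np.float64(0.0395), np.float64(3.86)) (np.float64(0.0381), np.float64(4.14))
ptr (np.float64(0.0187), np.float64(-57.56))
-56 [array([541., 223.]), array([516., 178.])] [array([430., 284.]), array([405., 240.])]
-59 [array([546., 237.]), array([524., 190.])] [array([432., 292.]), array([410., 246.])]
-62 [array([550., 251.]), array([531., 203.])] [array([434., 300.]), array([415., 253.])]
```

The axis is near (0.566, -0.1145) to within about 2 mm. The lug is at 4° and the fin at about -58.5°, so the turn needed is about 62.5° clockwise. I'll go down around the ring.

Emit:
arm_command([
  [0, 0, 0, 0.17, -0.16, 2, -1],
  [0, 0, 0, 0.17, -0.16, 4, -1],
  [0, 0, 0, 0.17, -0.16, 6, -1],
  [0, 0, 0, 0.17, -0.16, 8, -1],
  [0, 0, 0, 0.17, -0.16, 10, -1],
  [0, 0, 0, 0.17, -0.16, 12, -1],
  [0, 0, 0, 0.17, -0.16, 13.2, -1],
  [0, 0, 0, 0.17, -0.16, 14.0, -1],
])

```text
time_s: 2.93
tcp_pos: [0.5653, -0.1128, 0.0781]
ee_rot: [[0.997, 0.081, -0.002], [0.081, -0.997, 0.0], [-0.002, -0.0, -1.0]]
wrist_force: [0.6, 0.1, 0.1]
gripper_width: 0.998
gripper_force: 0.0
```

Emit:
arm_command([
  [0, 0, 0, 0, 0, 0.1, -0.3],
  [0, 0, 0, 0, 0, 0.1, -0.25],
  [0, 0, 0, 0, 0, 0.1, -0.25],
  [0, 0, 0, 0, 0, 0.1, -0.2],
])

```text
time_s: 3.27
tcp_pos: [0.5671, -0.1141, 0.0794]
ee_rot: [[0.997, 0.079, 0.003], [0.079, -0.997, 0.0], [0.002, 0.0, -1.0]]
wrist_force: [-0.7, -0.1, 0.3]
gripper_width: 0.784
gripper_force: 0.0
```

Emit:
arm_command([
  [0, 0, 0, 0, 0, 0, -0.2],
  [0, 0, 0, 0, 0, 0, -0.2],
  [0, 0, 0, 0, 0, 0, -0.2],
  [0, 0, 0, 0, 0, 0, -0.2],
])

```text
time_s: 3.6
tcp_pos: [0.5664, -0.1145, 0.0784]
ee_rot: [[0.997, 0.078, 0.0], [0.078, -0.997, 0.0], [0.0, 0.0, -1.0]]
wrist_force: [-0.4, -0.4, -0.2]
gripper_width: 0.61
gripper_force: 0.0
```

Emit:
arm_command([
  [0, 0, 0, 0, 0, 0, 1],
  [0, 0, 0, 0, 0, 0, 1],
  [0, 0, 0, 0, 0, 0, 1],
  [0, 0, 0, 0, 0, 0, 1],
  [0, 0, 0, 0, 0, 0, 1],
])

```text
time_s: 4.02
tcp_pos: [0.5664, -0.1147, 0.0782]
ee_rot: [[0.997, 0.078, 0.0], [0.078, -0.997, -0.0], [0.0, 0.0, -1.0]]
wrist_force: [-0.7, -2.1, 0.8]
gripper_width: 0.57
gripper_force: 30.0
```

```bash
python3 - <<'E'
from h import *
s=sense();print({k:np.round(s[k],4) for k in("tcp_pos","joints","wrist_force","moment","gripper_width","gripper_force")})
E
```

```text
{'tcp_pos': array([ 0.5664, -0.1147,  0.0782]), 'joints': array([ 4.61640e+00,  2.70444e+01, -1.79255e+01,  2.54000e-02,
       -4.50286e+01,  8.98449e+01]), 'wrist_force': array([-0.6943, -2.0561,  0.8216]), 'moment': array([-0.6645,  0.0141,  0.041 ]), 'gripper_width': np.float64(0.5699), 'gripper_force': np.float64(29.9999)}
```

Emit:
arm_command([
  [0, 0, 0.06, 0, 0, 0, 1],
  [0, 0, 0.12, 0, 0, 0, 1],
  [0, 0, 0.18, 0, 0, 0, 1],
  [0, 0, 0.24, 0, 0, 0, 1],
  [0, 0, 0.3, 0, 0, 0, 1],
  [0, 0, 0.36, 0, 0, 0, 1],
  [0, 0, 0.42, 0, 0, 0, 1],
  [0, 0, 0.42, 0, 0, 0, 1],
])

```text
time_s: 4.68
tcp_pos: [0.5662, -0.1156, 0.0782]
ee_rot: [[0.941, -0.337, -0.0], [-0.337, -0.941, -0.001], [0.0, 0.001, -1.0]]
wrist_force: [-0.0, -6.0, 0.5]
gripper_width: 0.573
gripper_force: 30.0
```

Emit:
arm_command([
  [0, 0, 0.06, 0.02, 0.05, 0, 1],
  [0, 0, 0.12, 0.02, 0.05, 0, 1],
  [0, 0, 0.18, 0.02, 0.05, 0, 1],
  [0, 0, 0.24, 0.02, 0.05, 0, 1],
  [0, 0, 0.3, 0.02, 0.05, 0, 1],
  [0, 0, 0.36, 0.02, 0.05, 0, 1],
  [0, 0, 0.42, 0.02, 0.05, 0, 1],
  [0, 0, 0.42, 0.02, 0.05, 0, 1],
])

```text
time_s: 5.35
tcp_pos: [0.5657, -0.1164, 0.0782]
ee_rot: [[0.722, -0.692, -0.001], [-0.692, -0.722, -0.002], [0.0, 0.002, -1.0]]
wrist_force: [-2.2, -7.0, 0.5]
gripper_width: 0.568
gripper_force: 30.0
```

Emit:
arm_command([
  [0, 0, 0.06, 0, 0.05, 0, 1],
  [0, 0, 0.12, 0, 0.05, 0, 1],
  [0, 0, 0.18, 0, 0.05, 0, 1],
  [0, 0, 0.24, 0, 0.05, 0, 1],
  [0, 0, 0.24, 0, 0.05, 0, 1],
  [0, 0, 0.24, 0, 0.05, 0, 1],
])

```text
time_s: 5.85
tcp_pos: [0.5653, -0.1168, 0.0782]
ee_rot: [[0.538, -0.843, -0.002], [-0.843, -0.538, -0.002], [0.0, 0.002, -1.0]]
wrist_force: [-0.8, -7.0, 1.3]
gripper_width: 0.565
gripper_force: 30.0
```

```bash
python3 - <<'E'
from h import *
s=sense();R=s["ee_rot"];print(s["tcp_pos"],s["wrist_force"],np.degrees(np.arctan2(R[1,0],R[0,0])))
c=capture("wrist");np.save("w2.npy",c,allow_pickle=True)
p=proj(c,[.566,-.115,.076]);print(p)
a=cv2.resize(c["pixels"][80:300,170:390],None,fx=2.7,fy=2.7,interpolation=cv2.INTER_CUBIC)
cv2.imwrite("pics/w2.png",cv2.convertScaleAbs(a,alpha=1.3))
E
```

```text
[ 0.5652694  -0.11677444  0.07819874] [-0.81512966 -7.01341725  1.26545508] -57.44968155561835
[281.88577047 276.27182131]
```

View pics/w2.png

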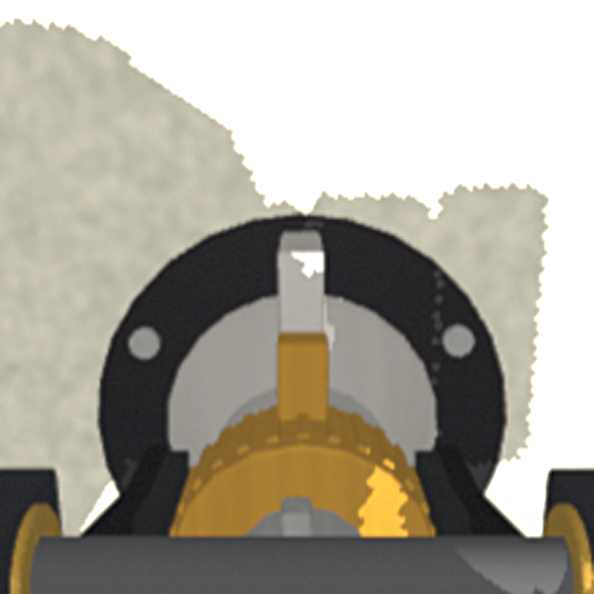

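The lug (crop columns 278–328) stands over the fin (280–325), both on the axis column of about 302, so they're in line within about 1°. I'll release and lift.

Emit:
arm_command([
  [0, 0, 0, 0, 0, 0, -1],
  [0, 0, 0, 0, 0, 0, -1],
  [0, 0, 0, 0, 0, 0, -1],
  [0, 0, 0, 0, 0, 0, -1],
  [0, 0, 0, 0, 0, 0, -1],
  [0, 0, 0, 0, 0, 0, -1],
])

```text
time_s: 6.4
tcp_pos: [0.5662, -0.115, 0.0781]
ee_rot: [[0.539, -0.842, 0.0], [-0.842, -0.539, 0.0], [-0.0, -0.0, -1.0]]
wrist_force: [1.2, -0.0, -0.7]
gripper_width: 0.93
gripper_force: 0.0
```

Emit:
arm_command([
  [0, 0, 0, 0, 0, -1, -1],
  [0, 0, 0, 0, 0, -3, -1],
  [0, 0, 0, 0, 0, -5, -1],
  [0, 0, 0, 0, 0, -7, -1],
  [0, 0, 0, 0, 0, -10, -1],
  [0, 0, 0, 0, 0, -14, -1],
  [0, 0, 0, 0, 0, -14, -1],
  [0, 0, 0, 0, 0, -14, -1],
])

```text
time_s: 7.07
tcp_pos: [0.5676, -0.1152, 0.2221]
ee_rot: [[0.539, -0.842, 0.008], [-0.842, -0.539, 0.0], [0.004, -0.007, -1.0]]
wrist_force: [-1.0, -0.2, -0.6]
gripper_width: 1.002
gripper_force: 0.0
```

```bash
python3 - <<'E'
from h import *
s=sense();R=s["ee_rot"];print(s["time_s"],s["tcp_pos"],s["wrist_force"])
c=capture("wrist");np.save("w3.npy",c,allow_pickle=True)
p=proj(c,[.566,-.115,.06]);print(p); x,y=(p-50).astype(int);print(x,y)
a=cv2.resize(c["pixels"][y:y+100,x:x+100],None,fx=6,fy=6,interpolation=cv2.INTER_CUBIC)
cv2.imwrite("pics/w3.png",cv2.convertScaleAbs(a,alpha=1.3))
E
```

```text
7.0667 [ 0.56755919 -0.11522245  0.22208309] [-0.95518258 -0.20418134 -0.55698601]
[285.29625645 205.75015687]
235 155
```

View pics/w3.png

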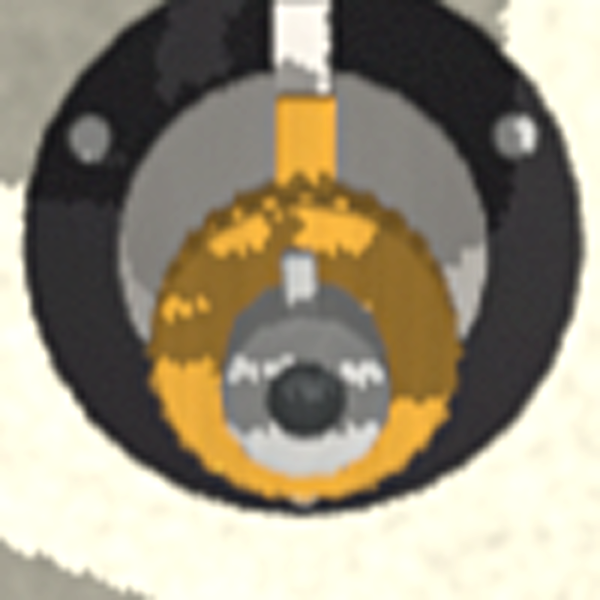

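```bash
python3 - <<'E'
from h import *
def f(c,x0,y0,k): return lambda x,y,z:ray(c,x0+(x+.5)/k-.5,y0+(y+.5)/k-.5,z)
ang=lambda p,o:(np.hypot(*(p-o)[:2]).round(4),np.degrees(np.arctan2((p-o)[1],(p-o)[0])).round(2))
W=f(np.load("w3.npy",allow_pickle=True).item(),235,155,6)
B=W(307,400,.118);b1=W(90,137,.01);b2=W(516,136,.01)
A=W(303,246,.01);print(A,B)
print("bolt bisector",np.degrees(np.arctan2(*(b1-b2)[:2]*[-1,1]))%360)
d=b2-b1;print("dir perp",np.degrees(np.arctan2(d[1],d[0]))+90)
for o in(A,B,(A+B)/2):print("lug",ang(W(306.5,98,.075),o),"fin",ang(W(303.5,40,.048),o),"ptr",ang(W(297,253,.1075),o))
l=W(306.5,98,.075)-W(306,170,.075);print("lug edge dir",np.degrees(np.arctan2(l[1],l[0])))
l=W(303,5,.048)-W(303.5,85,.048);print("fin edge dir",np.degrees(np.arctan2(l[1],l[0])))
E
```

```text
[ 0.56623581 -0.11542389  0.01      ] [ 0.56614439 -0.11533194  0.118     ]
bolt bisector 302.77126789553245
dir perp -57.228732104467525
lug (np.float64(0.0385), np.float64(-57.58)) fin (np.float64(0.0453), np.float64(-57.09)) ptr (np.float64(0.0196), np.float64(-53.14))
lug (np.float64(0.0386), np.float64(-57.54)) fin (np.float64(0.0454), np.float64(-57.06)) ptr (np.float64(0.0197), np.float64(-53.09))
lug (np.float64(0.0385), np.float64(-57.56)) fin (np.float64(0.0454), np.float64(-57.07)) ptr (np.float64(0.0197), np.float64(-53.12))
lug edge dir -57.59592208197972
fin edge dir -56.86321188208245
```

```bash
python3 -c "
from station import *
print(finish_job())"
```

```text
the job is handed in; nothing more can be done
None
```

The larger mill's lock ring is turned about 62° clockwise and let go, with its lug over the fin to within about 0.5° in the last picture; the barrel pointer shows no sign of having been dragged (my before/after readings differ by up to about 4°, opposite to the turn), the small mill was not touched, and the job was handed in at about 7 s.

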